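# Stand the slumped pasta box back up

## Task

The tall pasta box has slumped over and leans against the tin. Reach behind its overhanging top end with closed fingers and push it gently back until it stands upright on its own base, without letting it topple over the other way. Do not grip or lift the box, and leave the tin and the other things where they stand.

Things in the scene. Friction and masses are not known exactly. Their poses are not given: they have to be found in the camera images.
- pasta_box: tall brown and black cardboard pasta box, 50 (its x) by 78 (its y) by 236 (its z) mm, about 0.5 kg; origin at the centre of its underside, z axis to its top end. It starts leaning 28 degrees towards its own +y side (heading varies), its narrow +y face on the tin's rim. Within about 18 degrees of upright it drops back onto its base by itself, rocking for a second or two.
- box_top_edge (a point): middle of the box's upper +y edge: its outermost part on the leaning side, at first about 208 mm above the worktop and roughly above the tin's middle; a light push here (under 5 N) raises the box, whose highest corner rises to 249 mm on the way: keep the gripper's body above that
- box_foot_edge (a point): middle of the box's lower +y edge, on the worktop: the box pivots about it without slipping; when the box is upright the upper edge is straight above it
- tin: ordinary cylindrical food tin standing upright, 75 mm across and 110 mm high, about 0.5 kg, loose; origin at the centre of its underside, z up. The box leans against it. (A loaded shelf overhangs the back of the worktop from about x = 0.60 m on, its underside about 0.45 m up: keep the wrist clear of it.)
- honey_jar: bystander: small jar of honey with a grey lid, about 70 mm across, 90 mm high, origin at the centre of its underside
- jam_jar: bystander: small jar of jam with a green lid, 66 mm across, 94 mm high, origin at the centre of its underside
- spice_jar: bystander: slim spice jar with a red lid, 45 mm across, 106 mm high, origin at the centre of its underside
- mug: bystander: white mug, 83 mm across (115 with its handle), 86 mm high, origin at the centre of its underside

How it is judged:
By the outcome, as a careful person would: the job done as asked, in the order asked, and still so for the second after the job is handed in, with the robot touching nothing.
It also fails if it takes over 40 s, if anything falls off the work surface, if the arm or the gripper's body presses on something with over 40 N, if the wrist force passes 120 N, or if a joint passes its speed limit or range.

## Robot

A 7-joint arm with a two-finger parallel gripper is mounted at the origin on a cart in front of the work surface, level with it; the furniture and walls round the work are solid. World frame = base frame: x ahead of the robot, y to its left, z up, the work surface at z = 0. Lengths are in m, angles in rad, forces in N, time in s.
With the tool pointing down it reaches from about 0.425 to 0.925 m from the base axis. Payload 6.8 kg.
Tool frame: the origin (TCP) lies on the centre line of the jaws, within the pads' length; the fingertips stand 8 mm ahead of it and the grasp point (between the pads) lies 11 mm behind it (bot.tips_ahead is the distance from the TCP to the fingertips, in m); z points along the fingers, y is the line along which they close (so a half turn about z gives the same grasp; the last joint's range is limited). The gripper opens to 85 mm and grips with 20 to 120 N. Pads are 22 mm wide; open, the fingers measure 114 mm over their backs; the gripper's body (76 mm by 85 mm) begins 54 mm behind the grasp point. The pads swing forward as they close: fully open they stand 13 mm farther back than shut.
Start: joints at [-1.386, 0.477, 0.022, 1.555, -0.011, 1.109, -0.083], TCP at [0.195, 0.646, 0.239] pointing down, gripper open.
Joint ranges: [-2.96, 2.96], [-0.34, 2.1], [-1.41, 1.46], [0.24, 2.44], [-1.37, 4.51], [0.17, 1.92], [-2.96, 2.96]. Speed limits (rad/s): [2.39, 2.39, 3.14, 3.14, 3.14, 3.14, 3.14].

## Interface

Orientations are given as a unit quaternion [w, x, y, z].
In Python, from station import bot gives the robot as it stands.
- The arm moves only by the tool send_rows, never from a script. Its argument "deltas" is text: rows parted by semicolons, each of 4 numbers parted by spaces: the shift along the tool's x, y, z in m, then the turn about the tool's z in degrees. In form: x y z spin; .... A call has 1 to 5 rows; each row is the pose to reach, as a shift and turn from the pose commanded when the call began, along the tool's axes at that moment; what a row does not reach only later rows make up. A row lasts 1/10 s, in which the tool goes at most 50 mm and 8.59 degrees, less where a joint would pass 70% of its speed; a pose out of reach is approached as far as the arm can. A call with a gripper value outside its range is refused whole. "claw" is the opening, from 0 (shut) to 1 (fully open), set as the call begins (left out, the last holds). The fingers move at their own pace and stop on an object; "force" is the grip in N (left out, the last holds). Time passes only in rows, so rows that repeat a pose let the fingers close. It gives the time, the measured TCP pose, the force, the opening and the grip force at its end, in the units of the state.
- bot.get_obs(): the state, without advancing time (a new reading comes with each control period).
- bot.read_camera(name): name is "scene" or "side" or "wrist"; returns a dict with "img" (480x640x3 uint8, red, green, blue), "depth" (480x640 float32, m along the optical axis (not along the pixel's ray), 0 where there is no reading), "fx", "fy", "cx", "cy" (pixels), "camera_from_world" (4x4, takes a point from world to camera coordinates). Camera axes: x right, y up, looking along -z (the intrinsics and any distortion apply to the point x, -y, -z); pixel columns grow to the right and rows downward; lengths in m; the calibration is good to about 2 mm. A picture is of the moment at which its call begins.
- bot.hand_in(): hands the job in; it is judged then, once.
Trained networks look in a picture, given as the dict that the camera call returned (one of the last four; its "shot" number tells which), for a name from the list of things; names that differ only in an ending like _2 or _b are one class to them, and where a whole thing is asked for, a point or a joint stands for the part that bears it (a point fixed in the world has none). Each returns a list of dicts, best first, with "confidence" (0 to 1); they miss things now and then, are a little off and sometimes report something else, mostly with a low value. They report only what shows in the picture. A call takes as long as a camera call.
- bot.masks_of(picture, query): "mask" (480x640 bool, what is visible of it).
- bot.landmark_of(picture, query): "xyz" ([x, y, z] in m, in world coordinates, good to about 4 mm: a listed point, or the origin of a listed thing).
The state is a dict: "t": time; "q": joint angles; "joint_vel": joint speeds; "joint_torque": joint torques, N m; "eef_pos": TCP position; "tool_rot": TCP orientation; "contact_force": force on the tool from outside, world axes, zero at the start; "torque": the same for the moment, N m; "gripper_width": opening from 0.0 (shut) to 1.0 (fully open); "grasp_force": force on a finger pad.
Only numpy, scipy, OpenCV 4.12 (cv2) and the standard library are available. Lean on these libraries where they do the work, as an engineer would, in place of code of your own. Each camera call takes 0.05 s, during which the arm holds its last target. There are 200 camera calls.

## Working session

There is one attempt and no reset: what is moved stays moved. The work goes in short steps, Python scripts to look and compute and a tool call to move; the robot and the scene stay as the last step left them, time stands still between calls to the robot, and variables do not carry over. Pictures are saved under pics/ and viewed, at most 10 in all, crops included, and the job is handed in when it is done.

Besides the shell and the picture viewer there is one more tool, called after "Call:" by a JSON object that holds its "op" and its "data", one argument or row to a line. send_rows: Moves the arm, as the interface text tells. Its arguments: {"type":"object","properties":{"deltas":{"type":"string"},"claw":{"type":"number"},"force":{"type":"number"}},"required":["deltas"]}

```bash
mkdir -p pics
cat > h.py <<'E'
from station import bot
import cv2, numpy as np
def look(n,f=None):
    p=bot.read_camera(n)
    if f: cv2.imwrite(f'pics/{f}.png',p['img'][...,::-1])
    return p
def lm(p,q):
    r=bot.landmark_of(p,q)
    return [(np.round(d['xyz'],3).tolist(),round(d['confidence'],2)) for d in r[:2]]
E
python3 - <<'E'
from h import *
o=bot.get_obs(); print(o['t'],o['eef_pos'],o['tool_rot'],bot.tips_ahead)
for n in ('scene','side'):
    p=look(n,n+'0')
    for q in ('pasta_box','box_top_edge','box_foot_edge','tin','honey_jar','jam_jar','spice_jar','mug'): print(n,q,lm(p,q))
a=cv2.imread('pics/scene0.png');b=cv2.imread('pics/side0.png')
cv2.imwrite('pics/both0.png',cv2.resize(np.vstack([a,b]),(400*1,600)))
E
```

```text
0.0 [0.1946917  0.64572626 0.23834335] [-6.70286284e-05  1.45881261e-01  9.89301711e-01 -8.82181762e-04] 0.008
scene pasta_box [([0.47, -0.363, 0.019], 0.79)]
scene box_top_edge [([0.489, -0.217, 0.208], 0.61), ([0.47, -0.36, 0.018], 0.31)]
scene box_foot_edge [([0.475, -0.329, -0.004], 0.86)]
scene tin []
scene honey_jar [([0.624, 0.018, 0.002], 0.76)]
scene jam_jar [([0.729, -0.338, 0.001], 0.95), ([0.625, 0.016, 0.005], 0.63)]
scene spice_jar [([0.612, -0.496, 0.002], 0.58), ([0.469, -0.363, 0.02], 0.39)]
scene mug [([0.633, 0.21, -0.002], 0.67)]
side pasta_box []
side box_top_edge [([0.487, -0.215, 0.21], 0.6)]
side box_foot_edge [([0.475, -0.33, 0.002], 0.68)]
side tin [([0.485, -0.236, -0.0], 0.82)]
side honey_jar [([0.625, 0.017, -0.004], 0.86), ([0.635, 0.213, -0.004], 0.57)]
side jam_jar [([0.727, -0.337, -0.001], 0.86)]
side spice_jar [([0.606, -0.5, -0.002], 0.74)]
side mug [([0.634, 0.212, -0.004], 0.79)]
```

View pics/scene0.png

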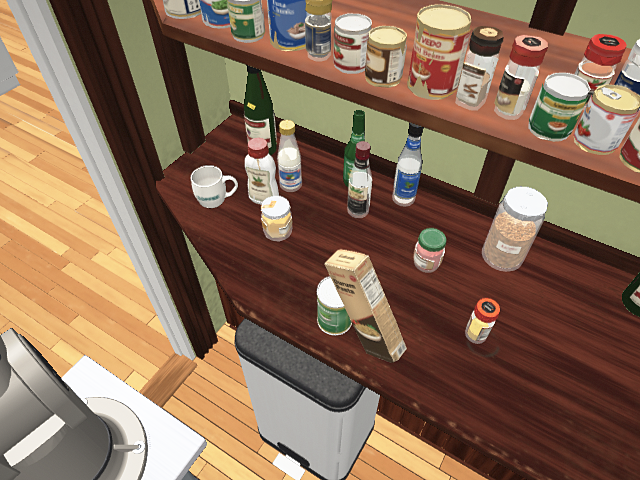

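View pics/side0.png

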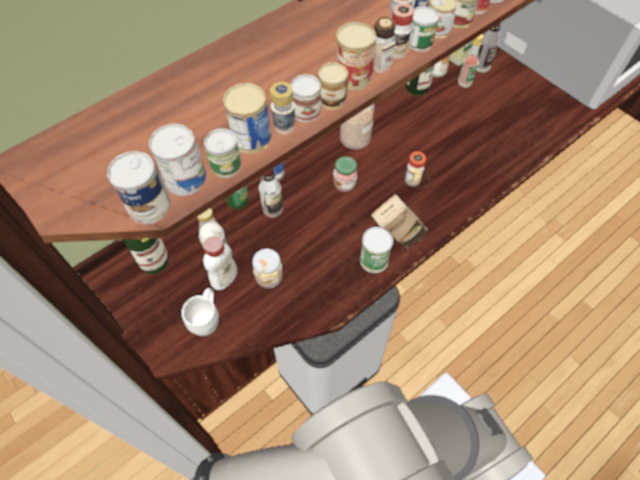

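The box leans along about (0.11, 0.99), from foot (0.475, -0.330) to top edge (0.488, -0.216, 0.208). The tin sits under it at (0.485, -0.236). Scene pixels are top end about (345,258), tin (333,305) and box foot (390,355). I'll swing over with the fingers shut, spinning so the tool's x axis lies along the lean.

Call:
{"op": "send_rows", "data": {
  "deltas": "-0.03 -0.02 -0.01 6; -0.07 -0.05 -0.02 14; -0.11 -0.08 -0.02 22; -0.15 -0.11 -0.02 30; -0.19 -0.14 -0.02 38",
  "claw": 0
}}

```text
t: 1.4
eef_pos: [0.3368, 0.4565, 0.2597]
tool_rot: [-0.0, 0.463, 0.887, 0.0]
contact_force: [0.4, 0.3, 0.4]
gripper_width: 0.144
grasp_force: 0.0
```

```bash
cat >> h.py <<'E'
from scipy.spatial.transform import Rotation as R
def to(w,ang):
    "delta in tool axes to world point w with tool x at world angle ang (deg)"
    o=bot.get_obs(); M=R.from_quat(o['tool_rot'],scalar_first=True).as_matrix()
    a=np.degrees(np.arctan2(M[1,0],M[0,0]))
    print('t',round(o['t'],2),'pos',np.round(o['eef_pos'],4),'xang',round(a,1),'F',np.round(o['contact_force'],1),'q',np.round(o['q'],2))
    print('delta',np.round(M.T@(np.array(w)-o['eef_pos']),4),'spin',round((a-ang+180)%360-180,1))
E
python3 -c "
from h import *
to([.45,.30,.27],83.5);to([.50,-.15,.28],83.5)"
```

```text
t 1.4 pos [0.3368 0.4565 0.2597] xang 124.9 F [0.4 0.3 0.4] q [-1.22  0.28  0.22  1.81 -0.07  1.06 -0.37]
delta [-0.1932  0.0033 -0.0104] spin 41.4
t 1.4 pos [0.3368 0.4565 0.2597] xang 124.9 F [0.4 0.3 0.4] q [-1.22  0.28  0.22  1.81 -0.07  1.06 -0.37]
delta [-0.5908 -0.2131 -0.0208] spin 41.4
```

Call:
{"op": "send_rows", "data": {
  "deltas": "-0.04 0 -0.005 6; -0.08 0 -0.01 12; -0.12 0 -0.01 18; -0.16 0 -0.01 24; -0.2 -0.01 -0.01 30"
}}

```text
t: 1.9
eef_pos: [0.4443, 0.2881, 0.2697]
tool_rot: [0.0, 0.676, 0.737, 0.001]
contact_force: [0.8, 0.4, 0.9]
gripper_width: 0.004
grasp_force: 0.0
```

```bash
python3 -c "
from h import *
to([.50,-.13,.28],83.5)"
```

```text
t 1.9 pos [0.4443 0.2881 0.2697] xang 95.0 F [0.8 0.4 0.9] q [-1.03  0.21  0.4   1.89 -0.09  1.06 -0.51]
delta [-0.4213  0.0192 -0.0106] spin 11.5
```

Call:
{"op": "send_rows", "data": {
  "deltas": "-0.045 0 -0.005 2; -0.09 0 -0.01 5; -0.135 0.01 -0.01 7; -0.18 0.01 -0.01 9; -0.22 0.01 -0.01 11"
}}

```text
t: 2.4
eef_pos: [0.4731, 0.0685, 0.2797]
tool_rot: [0.0, 0.743, 0.67, 0.0]
contact_force: [-0.0, -0.5, -0.2]
gripper_width: 0.0
grasp_force: 0.0
```

```bash
python3 -c "
from h import *
to([.497,-.13,.28],83.5)"
```

```text
t 2.4 pos [0.4731 0.0685 0.2797] xang 84.1 F [-0.  -0.5 -0.2] q [-0.8   0.1   0.57  1.99 -0.06  1.06 -0.3 ]
delta [-0.1949  0.0443 -0.0004] spin 0.6
```

Call:
{"op": "send_rows", "data": {
  "deltas": "-0.045 0.01 0 0; -0.09 0.02 0 0; -0.135 0.03 0 0; -0.17 0.04 0 0; -0.18 0.044 0 0"
}}

```text
t: 2.9
eef_pos: [0.4984, -0.1172, 0.2799]
tool_rot: [0.001, 0.744, 0.668, 0.0]
contact_force: [-0.5, 0.3, 0.2]
gripper_width: 0.0
grasp_force: 0.0
```

Run:
```python
from h import *
for n in ('wrist','scene','side'):
    p=look(n,n+'1')
    for q in ('box_top_edge','box_foot_edge','tin'): print(n,q,lm(p,q))
to([.493,-.15,.196],83.5)
```

```text
wrist box_top_edge [([0.484, -0.219, 0.213], 0.85)]
wrist box_foot_edge []
wrist tin [([0.486, -0.232, -0.0], 0.83)]
scene box_top_edge [([0.488, -0.218, 0.212], 0.76)]
scene box_foot_edge [([0.471, -0.33, -0.001], 0.8)]
scene tin [([0.485, -0.238, 0.0], 0.61)]
side box_top_edge [([0.49, -0.212, 0.209], 0.56)]
side box_foot_edge [([0.479, -0.333, 0.0], 0.9)]
side tin [([0.487, -0.237, -0.003], 0.84)]
t 3.5 pos [ 0.4986 -0.1121  0.2793] xang 84.3 F [-0.7 -1.  -0.6] q [-0.52  0.19  0.72  1.93 -0.14  1.07  0.15]
delta [-0.0383 -0.0018  0.0833] spin 0.8
```

View pics/wrist1.png

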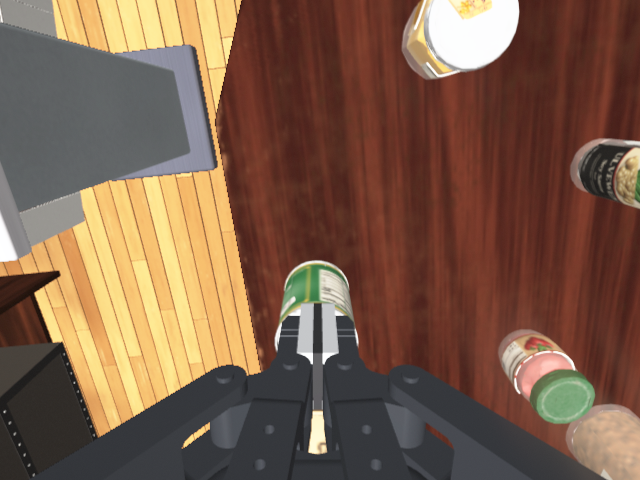

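The shut fingers show at about (318,330), over the tin's far side. The box end is hidden behind them at about (318,430), which agrees with the measured edge at (0.487, -0.2165, 0.21). I'll go down to TCP z = 0.20, about 60 mm behind the edge.

Call:
{"op": "send_rows", "data": {
  "deltas": "-0.01 0 0.02 0.3; -0.02 0 0.04 0.3; -0.03 0 0.06 0.3; -0.034 -0.001 0.08 0.3; -0.034 -0.001 0.08 0.3"
}}

```text
t: 4.0
eef_pos: [0.4923, -0.1464, 0.1972]
tool_rot: [-0.002, 0.744, 0.668, -0.002]
contact_force: [-0.3, 0.0, 0.6]
gripper_width: -0.002
grasp_force: 0.0
```

Run:
```python
from h import *
to([.4883,-.2045,.20],84)
```

```text
t 4.0 pos [ 0.4923 -0.1464  0.1972] xang 83.9 F [-0.3  0.   0.6] q [-0.4   0.31  0.7   2.01 -0.25  0.91  0.32]
delta [-0.0582  0.0022 -0.0028] spin -0.1
```

Call:
{"op": "send_rows", "data": {
  "deltas": "-0.012 0 -0.003 0; -0.025 0.001 -0.003 0; -0.038 0.001 -0.003 0; -0.046 0.001 -0.003 0; -0.051 0.001 -0.003 0"
}}

```text
t: 4.5
eef_pos: [0.4897, -0.1986, 0.2027]
tool_rot: [0.0, 0.744, 0.668, 0.0]
contact_force: [0.7, 0.4, -0.8]
gripper_width: -0.003
grasp_force: 0.0
```

Call:
{"op": "send_rows", "data": {
  "deltas": "-0.003 0 0 0; -0.006 0 0 0; -0.009 0 0 0; -0.012 0 0 0; -0.015 0 0 0"
}}

```text
t: 5.0
eef_pos: [0.4883, -0.2119, 0.2023]
tool_rot: [-0.0, 0.743, 0.669, 0.0]
contact_force: [-0.8, 1.1, 0.5]
gripper_width: 0.002
grasp_force: 0.4
```

Run:
```python
from h import *
p=look('scene','scene2')
for q in ('box_top_edge','box_foot_edge','tin'): print(q,lm(p,q))
to([.4883,-.2045,.20],84)
cv2.imwrite('pics/s2c.png',cv2.resize(p['img'][180:400,240:480,::-1],None,fx=2,fy=2))
```

```text
box_top_edge [([0.49, -0.222, 0.21], 0.72)]
box_foot_edge [([0.471, -0.329, -0.001], 0.9), ([0.483, -0.238, -0.001], 0.15)]
tin [([0.485, -0.236, -0.001], 0.87)]
t 5.2 pos [ 0.4881 -0.212   0.2022] xang 83.9 F [ 0.4  0.4 -0.3] q [-0.28  0.34  0.71  1.97 -0.27  0.93  0.46]
delta [ 0.0075 -0.0006  0.0022] spin -0.1
```

View pics/s2c.png

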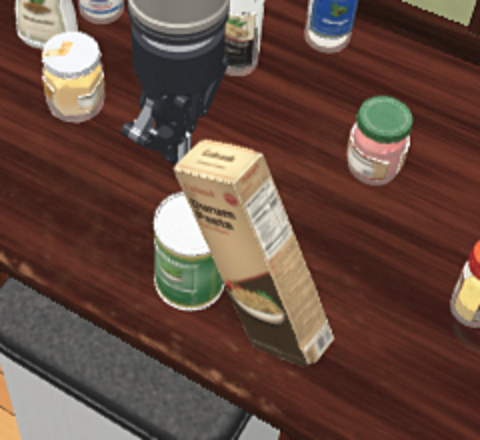

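The fingertips are right behind the overhanging edge, at crop (182,150), just touching. Now I'll push slowly.

Call:
{"op": "send_rows", "data": {
  "deltas": "-0.003 0 0 0; -0.006 0 0 0; -0.009 0 0 0; -0.012 0 0 0; -0.015 0 0 0"
}}

```text
t: 5.7
eef_pos: [0.4865, -0.2274, 0.2023]
tool_rot: [0.0, 0.744, 0.669, -0.0]
contact_force: [-0.1, 0.4, 0.9]
gripper_width: -0.005
grasp_force: 0.2
```

Call:
{"op": "send_rows", "data": {
  "deltas": "-0.003 0 0 0; -0.006 0 0 0; -0.009 0 0 0; -0.012 0 0 0; -0.012 0 0 0"
}}

```text
t: 6.2
eef_pos: [0.4852, -0.2396, 0.2023]
tool_rot: [0.0, 0.744, 0.668, -0.0]
contact_force: [0.6, 0.3, -0.5]
gripper_width: 0.003
grasp_force: 0.0
```

Run:
```python
from h import *
p=look('scene','scene3')
for q in ('pasta_box','box_top_edge','box_foot_edge','tin'): print(q,lm(p,q))
to([.4883,-.2045,.20],84)
cv2.imwrite('pics/s3c.png',cv2.resize(p['img'][180:400,240:480,::-1],None,fx=2,fy=2))
```

```text
pasta_box [([0.47, -0.365, 0.013], 0.6)]
box_top_edge [([0.483, -0.251, 0.221], 0.81)]
box_foot_edge [([0.468, -0.329, 0.0], 0.89)]
tin [([0.482, -0.233, 0.003], 0.57)]
t 6.45 pos [ 0.4853 -0.2388  0.2022] xang 83.9 F [-0.1  0.6 -0.1] q [-0.22  0.36  0.71  1.95 -0.29  0.93  0.52]
delta [ 0.0344 -0.0006  0.0022] spin -0.1
```

View pics/s3c.png

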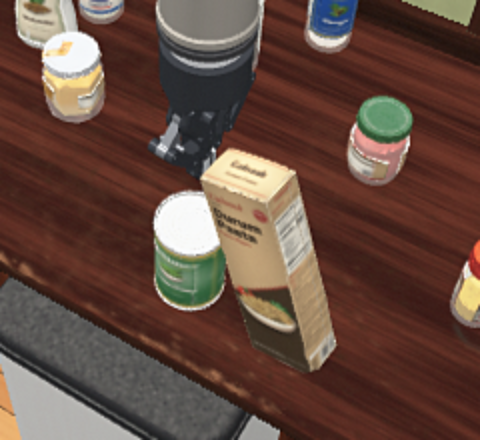

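The box now leans about 19–20°, it is clear of the tin, and the foot hasn't moved. I'll ease it past the balance point.

Call:
{"op": "send_rows", "data": {
  "deltas": "-0.002 0 0 0; -0.004 0 0 0; -0.006 0 0 0; -0.008 0 0 0; -0.008 0 0 0"
}}

```text
t: 6.95
eef_pos: [0.4843, -0.2474, 0.2023]
tool_rot: [0.0, 0.744, 0.668, -0.0]
contact_force: [-0.7, -0.1, -0.1]
gripper_width: 0.002
grasp_force: 0.0
```

Run:
```python
from h import *
p=look('scene','scene4')
for q in ('pasta_box','box_top_edge','box_foot_edge','tin'): print(q,lm(p,q))
to([.4883,-.2045,.20],84)
```

```text
pasta_box [([0.471, -0.362, 0.011], 0.87)]
box_top_edge [([0.481, -0.269, 0.227], 0.85)]
box_foot_edge [([0.472, -0.328, 0.001], 0.65)]
tin [([0.483, -0.236, -0.0], 0.89)]
t 7.2 pos [ 0.4845 -0.2468  0.2023] xang 83.9 F [0.4 0.5 1.2] q [-0.21  0.36  0.71  1.94 -0.29  0.94  0.54]
delta [ 0.0425 -0.0007  0.0023] spin -0.1
```

It has left the finger and is settling by itself, so I'll hold still for a second.

Call:
{"op": "send_rows", "data": {
  "deltas": "0 0 0 0; 0 0 0 0; 0 0 0 0; 0 0 0 0; 0 0 0 0"
}}

```text
t: 7.7
eef_pos: [0.4845, -0.2469, 0.2023]
tool_rot: [-0.0, 0.744, 0.669, 0.0]
contact_force: [-0.1, -0.1, -0.0]
gripper_width: -0.003
grasp_force: 0.0
```

Call:
{"op": "send_rows", "data": {
  "deltas": "0 0 0 0; 0 0 0 0; 0 0 0 0; 0 0 0 0; 0 0 0 0"
}}

```text
t: 8.2
eef_pos: [0.4845, -0.2469, 0.2023]
tool_rot: [0.0, 0.744, 0.669, 0.0]
contact_force: [-0.7, -0.7, -0.6]
gripper_width: -0.004
grasp_force: 0.0
```

Run:
```python
from h import *
p=look('scene','scene5')
for q in ('pasta_box','box_top_edge','box_foot_edge','tin'): print(q,lm(p,q))
to([.4883,-.2045,.20],84)
```

```text
pasta_box [([0.472, -0.365, 0.002], 0.96)]
box_top_edge [([0.476, -0.312, 0.237], 0.81)]
box_foot_edge [([0.471, -0.332, 0.0], 0.62)]
tin [([0.485, -0.238, 0.001], 0.65)]
t 8.45 pos [ 0.4845 -0.2469  0.2023] xang 83.9 F [-0.5  0.2 -0.6] q [-0.21  0.36  0.71  1.94 -0.29  0.94  0.54]
delta [ 0.0426 -0.0007  0.0023] spin -0.1
```

Call:
{"op": "send_rows", "data": {
  "deltas": "0.01 0 0 0; 0.025 0 0 0; 0.045 0 0 0; 0.07 0 0 0; 0.09 0 0 0"
}}

```text
t: 8.95
eef_pos: [0.4941, -0.1553, 0.2022]
tool_rot: [-0.0, 0.743, 0.669, 0.0]
contact_force: [0.3, 0.3, -0.1]
gripper_width: -0.0
grasp_force: 0.0
```

Call:
{"op": "send_rows", "data": {
  "deltas": "0.02 0 -0.02 0; 0.05 0 -0.05 0; 0.06 0 -0.07 0; 0.07 0 -0.08 0; 0.07 0 -0.08 0"
}}

```text
t: 9.45
eef_pos: [0.5025, -0.0857, 0.2836]
tool_rot: [0.001, 0.742, 0.67, 0.002]
contact_force: [0.6, -0.7, 0.4]
gripper_width: 0.002
grasp_force: 0.0
```

Call:
{"op": "send_rows", "data": {
  "deltas": "0 0 0 0; 0 0 0 0; 0 0 0 0; 0 0 0 0; 0 0 0 0"
}}

```text
t: 9.95
eef_pos: [0.5012, -0.0882, 0.282]
tool_rot: [-0.0, 0.744, 0.668, -0.0]
contact_force: [0.1, -1.0, 0.2]
gripper_width: -0.003
grasp_force: 0.0
```

Call:
{"op": "send_rows", "data": {
  "deltas": "0 0 0 0; 0 0 0 0; 0 0 0 0; 0 0 0 0; 0 0 0 0"
}}

```text
t: 10.45
eef_pos: [0.5014, -0.0878, 0.2823]
tool_rot: [0.0, 0.744, 0.669, 0.0]
contact_force: [0.3, 0.8, -0.3]
gripper_width: 0.003
grasp_force: 0.0
```

Run:
```python
from h import *
for n in ('scene','side'):
  p=look(n,n+'6')
  for q in ('pasta_box','box_top_edge','box_foot_edge','tin'): print(q,lm(p,q))
to([.4883,-.2045,.20],84)
```

```text
pasta_box [([0.466, -0.364, -0.0], 0.88)]
box_top_edge [([0.476, -0.326, 0.238], 0.76)]
box_foot_edge [([0.474, -0.329, -0.004], 0.63)]
tin [([0.486, -0.238, 0.0], 0.73)]
pasta_box [([0.469, -0.367, -0.002], 0.95)]
box_top_edge []
box_foot_edge [([0.478, -0.332, 0.002], 0.71)]
tin [([0.482, -0.236, -0.004], 0.62)]
t 10.95 pos [ 0.5014 -0.0878  0.2823] xang 83.9 F [0.5 0.1 0.1] q [-0.57  0.18  0.72  1.93 -0.13  1.08  0.1 ]
delta [-0.1174 -0.0007  0.0823] spin -0.1
```

View pics/scene6.png

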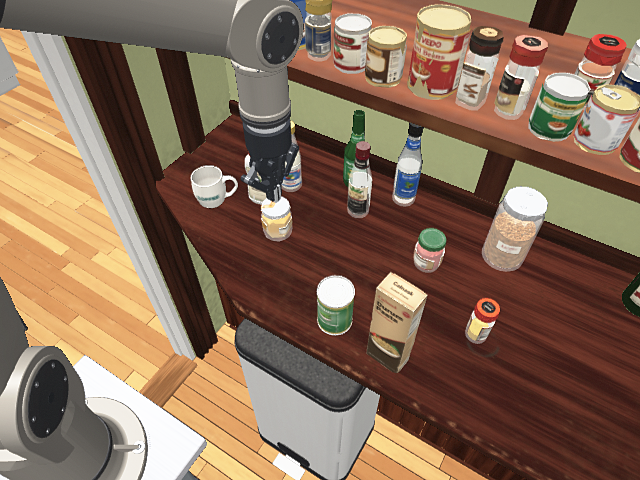

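The box stands upright (top (402,288), foot (388,365)), the tin is unmoved at (336,305), and the gripper is clear. I'll wait one more second, then hand in.

Call:
{"op": "send_rows", "data": {
  "deltas": "0 0 0 0; 0 0 0 0; 0 0 0 0; 0 0 0 0; 0 0 0 0"
}}

```text
t: 11.45
eef_pos: [0.5014, -0.0878, 0.2823]
tool_rot: [0.0, 0.744, 0.669, 0.0]
contact_force: [-0.1, -0.1, 0.1]
gripper_width: 0.0
grasp_force: 0.0
```

Call:
{"op": "send_rows", "data": {
  "deltas": "0 0 0 0; 0 0 0 0; 0 0 0 0; 0 0 0 0; 0 0 0 0"
}}

```text
t: 11.95
eef_pos: [0.5014, -0.0878, 0.2823]
tool_rot: [-0.0, 0.744, 0.669, -0.0]
contact_force: [-0.0, -0.6, 0.0]
gripper_width: -0.003
grasp_force: 0.0
```

Run:
```python
from h import *
p=look('scene')
for q in ('box_top_edge','box_foot_edge'): print(q,lm(p,q))
print(bot.hand_in())
```

```text
box_top_edge [([0.476, -0.328, 0.237], 0.72)]
box_foot_edge [([0.47, -0.331, -0.001], 0.75)]
the job is handed in; nothing more can be done
None
```

The pasta box stands upright on its own base, the tin hasn't moved, the gripper is clear of everything, and the job was handed in at about 12 s.

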